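Set the stop screw of a dough-thickness guide with a driver

ROBOT

A 6-joint arm with a two-finger parallel gripper is mounted at the origin on a cart in front of the work surface, level with it; the furniture and walls round the work are solid. World frame = base frame: x ahead of the robot, y to its left, z up, the work surface at z = 0. Lengths are in m, angles in rad, forces in N, time in s.
With the tool pointing down it reaches from about 0.35 to 0.85 m from the base axis. Payload 8.1 kg.
Tool frame: the origin (TCP) lies at the centre of the arm's flange, where the gripper is bolted on; the fingertips stand 186 mm ahead of it and the grasp point (between the pads) lies 167 mm ahead of it (robot.grasp_offset is the distance from the TCP to the grasp point, in m); z points along the fingers, y is the line along which they close (so a half turn about z gives the same grasp; the last joint's range is limited). The gripper opens to 93 mm and grips with 3 to 60 N. Pads are 15 mm wide; open, the fingers measure 128 mm over their backs; the gripper's body (75 mm by 188 mm) begins 65 mm behind the grasp point.
Start: joints at [1.077, 0.13, 1.488, -0, 1.523, -0.085], TCP at [0.238, 0.551, 0.405] pointing down, gripper open.
Joint ranges: [-2.96, 2.96], [-0.89, 2.26], [0.02, 2.5], [-1.34, 4.48], [0, 2.73], [-2.66, 2.66]. Speed limits (rad/s): [2.39, 2.39, 2.79, 3.14, 3.14, 3.14].

INTERFACE

Orientations are given as a rotation vector (axis times angle).
In Python, from plant import robot gives the robot as it stands.
- The arm moves only by the tool drive_tool, never from a script. Its argument "moves" is one flat list of numbers, 7 for each row, row after row: the finger opening in mm, from 0 to 93, then the shift along the tool's x, y, z in mm, then the turn, a rotation vector about the tool's x, y, z in degrees. A call has 1 to 8 rows; each row shifts and turns the commanded pose from where the row before left it, along the tool's axes as they then stand; what a row does not reach is not made up. A row lasts 1/10 s, in which the tool goes at most 50 mm and 8.59 degrees, less where a joint would pass 70% of its speed; a pose out of reach is approached as far as the arm can. A call is refused whole if a number of a shift passes 50 or a number of a turn 8.59, either way. A call with a gripper value outside its range is refused whole. The fingers move at their own pace and stop on an object; "grip_force" is the grip in N (left out, the last holds). Time passes only in rows, so rows that do not move let the fingers close. It gives the time, the measured TCP pose, the force, the opening and the grip force at its end, in the units of the state.
- robot.read_state(): the state, without advancing time (a new reading comes with each control period).
- robot.read_camera(name): name is "scene" or "top"; returns a dict with "color" (420x560x3 uint8, red, green, blue), "depth" (420x560 float32, m along the optical axis (not along the pixel's ray), 0 where there is no reading), "mtx" (3x3 intrinsics, pixels), "dist_coeffs" ([k1, k2, p1, p2, k3] as OpenCV has them; the pictures are not rectified), "R" (3x3) and "t" (3): a world point X has camera coordinates R X + t. Camera axes: x right, y down, z forward; pixel columns grow to the right and rows downward; lengths in m; the calibration is good to about 2 mm. A picture is of the moment at which its call begins.
- robot.close_job(): hands the job in; it is judged then, once.
The state is a dict: "t": time; "q": joint angles; "dq": joint speeds; "joint_torque": joint torques, N m; "tool_pos": TCP position; "orientation": TCP orientation; "force": force on the tool from outside, world axes, zero at the start; "wrist_torque": the same for the moment, N m; "opening": finger opening in m; "gripper_force": force on a finger pad.
Only numpy, scipy, OpenCV 4.12 (cv2) and the standard library are available. Lean on these libraries where they do the work, as an engineer would, in place of code of your own. Each camera call takes 0.05 s, during which the arm holds its last target. There are 200 camera calls.

TASK

Set the dough-thickness guide: take the driver from its wooden stand, seat it in the stop screw on the guide's bridge and turn it clockwise until the screw's sprung foot just drags on the setting block lying beneath it: the block must be held lightly but still slide, and the screw must never be wound hard down. Then let go of the driver, leaving it standing in the screw, and by its tab draw the setting block straight out toward the tab end against that drag until it is clear of the foot, leaving it flat between its rails. Leave the other things on the counter where they are.

Things in the scene. Friction and masses are not known exactly. Their poses are not given: they have to be found in the camera images.
- guide_bed: Fixed wooden bed of the guide, 230 (x) x 120 (y) x 16 mm high, origin at the centre of its underside on the counter. Its x axis runs along the guide, pointing away from the end where the block is drawn out. Two aluminium rails along x (tops 30 mm above the counter) leave a 33 mm wide channel on the centre line.
- guide_bridge: Fixed steel bridge over the bed with the stop screw, 112 (y) x 34 (x) mm, beam 62 to 80 mm above the counter. Origin on the screw's vertical axis at counter level, 65 mm along +x from the bed's origin, same yaw. Square screw head (30 mm) on top. Below the beam a round foot, 18 mm across, stands clear above the block; it meets it after 0.3 to 1.2 rad of turning (varies, not reported).
- screw_socket (a point): Centre of the mouth of the square socket in the screw head, 106 mm above the counter, open upward; z up, x and y along the square's sides, turning with the head. 11.5 mm square, 16 mm deep, 2 mm chamfer; fits each quarter turn. The head does not sink and stays where left. Thread friction 0.11 N m turning, about 0.055 felt with the driver held still; it rises 0.15 N m per rad once the foot presses.
- setting_block: Loose aluminium bar, 0.35 kg, 160 (x) x 30 (y) x 24 mm high, in the channel on the bed, its +x end under the foot (1.5 mm free on either side). Origin: centre of its underside, at first about 8 mm along +x from the bed's origin. Upright pull tab 26 (x) x 14 (y) mm, 24 to 60 mm above the underside, centred at x = -64 mm. Drawn 45 mm toward -x it is clear of the foot.
- driver: Loose driver, 0.11 kg, 131 mm long, upright in its stand at the start. Origin at the tip of the bit, z up toward the handle. Bit 10 mm square up to 47 mm (last 2 mm tapered), round shank to 63 mm, then a square wooden handle 24 x 24 mm to 131 mm, its faces parallel to those of the bit and to the driver's x and y axes.
- driver_tip (a point): Tip of the driver's bit, on its axis.
- driver_stand: Fixed wooden block 66 x 66 x 46 mm with an 11.5 mm square hole 38 mm deep in the middle of its top, in which the driver stands (tip 8 mm above the counter). Origin at the centre of its underside.
- dough_timer: Bystander: cream wind-up timer, 64 mm across, 56 mm high. Origin at the centre of the underside.
- tea_light: Bystander: tea light, 38 mm across, 15 mm high. Origin at the centre of the underside.
- mustard_jar: Bystander: jar of yellow mustard with a yellow lid, 68 mm across, 112 mm high. Origin at the centre of the underside.
- jam_jar_1: Bystander: jam jar with a red lid, 65 mm across, 97 mm high. Origin at the centre of the underside.
- jam_jar_2: Bystander: jar with a dark lid, 64 mm across, 99 mm high. Origin at the centre of the underside.
- enamel_cup: Bystander: green and white cup, 64 x 89 x 48 mm. Origin at the centre of the underside.
- counter_pencil: Bystander: green pencil, 117 mm long, lying near the front edge. Origin at the centre of the underside.
- foot_guide (a point): Fixed point on the screw axis at the beam's underside, 62 mm above the counter. The foot below it sinks 4.5 mm per rad of clockwise turn (from above). The foot is sprung, 8 N/mm: on the block its pressure grows by 36 N per rad. Good: 4 to 14 N, best about 8 N (the block then takes some 11 N to pull, friction about 0.6 above and below). Over 20 N is too hard.

How it is judged:
By the outcome, as a careful person would: the job done as asked, in the order asked, and still so for the second after the job is handed in, with the robot touching nothing.
It also fails if it takes over 72 s, if anything falls off the work surface, if the arm or the gripper's body presses on something with over 40 N, if the wrist force passes 120 N, or if a joint passes its speed limit or range.

## Working session

There is one attempt and no reset: what is moved stays moved. The work goes in short steps, Python scripts to look and compute and a tool call to move; the robot and the scene stay as the last step left them, time stands still between calls to the robot, and variables do not carry over. Pictures are saved under pics/ and viewed, at most 10 in all, crops included, and the job is handed in when it is done.

Besides the shell and the picture viewer there is one more tool, called after ">>>" as name(argument=value, ...), one argument or row to a line, values as JSON. drive_tool: Moves the arm, as the interface text tells. Its arguments: {"type":"object","properties":{"moves":{"type":"array","items":{"type":"number"}},"grip_force":{"type":"number"}},"required":["moves"]}

```bash
ls; mkdir -p pics; python3 - <<'E'
from plant import robot
import cv2,numpy as np
s=robot.read_state(); print({k:np.round(v,3).tolist() for k,v in s.items()})
for n in("scene","top"):
    c=robot.read_camera(n); cv2.imwrite(f"pics/{n}0.png",c["color"][:,:,::-1]); np.savez(f"{n}0.npz",**c)
    print(n,np.round(c["mtx"],1).tolist(),np.round(c["dist_coeffs"],3),np.round(-c["R"].T@c["t"],3),np.round(c["R"],2).tolist())
E
```

```text
pics
{'t': 0.0, 'q': [1.077, 0.131, 1.489, -0.0, 1.523, -0.085], 'dq': [-0.001, -0.001, -0.0, -0.002, 0.001, -0.001], 'joint_torque': [0.001, -55.986, -49.174, 0.077, 0.036, -0.0], 'tool_pos': [0.238, 0.55, 0.404], 'orientation': [-0.638, -3.076, 0.003], 'force': [-0.802, 0.107, -0.945], 'wrist_torque': [0.01, 0.015, 0.025], 'gripper_force': 0.0, 'opening': 0.093}
scene [[472.8, 0.0, 282.4], [0.0, 472.8, 208.5], [0.0, 0.0, 1.0]] [-0.102  0.     0.     0.     0.   ] [-0.088 -0.69   1.164] [[0.75, -0.66, 0.0], [-0.49, -0.57, -0.66], [0.43, 0.49, -0.75]]
top [[382.3, 0.0, 271.4], [0.0, 382.3, 200.8], [0.0, 0.0, 1.0]] [-0.092  0.     0.     0.     0.   ] [0.379 0.02  1.231] [[0.02, -1.0, 0.0], [-0.99, -0.02, -0.12], [0.12, -0.0, -0.99]]
```

View pics/scene0.png

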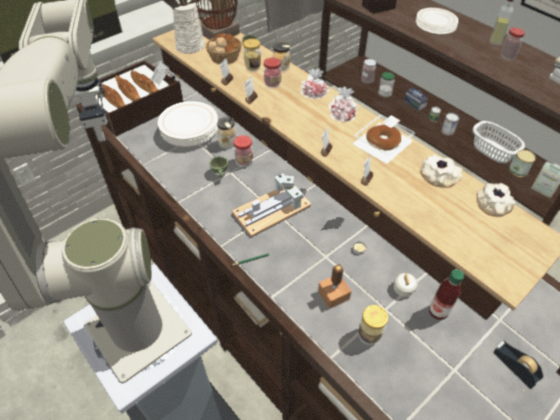

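View pics/top0.png

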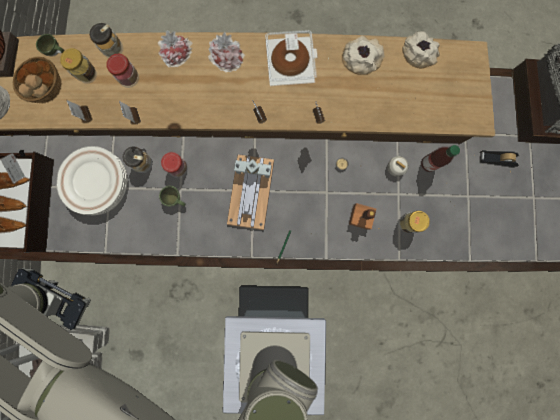

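The scene view shows the guide near (270,205) and the driver in its stand near (336,283). The top view has the guide at (250,190) and the driver at (366,215). I'll enlarge both.

```bash
cat > h.py <<'E'
import numpy as np,cv2
from plant import robot
def ray(c,px):
    u=cv2.undistortPoints(np.float64(px).reshape(-1,1,2),c["mtx"],c["dist_coeffs"]).reshape(-1,2)
    d=np.c_[u,np.ones(len(u))]@c["R"]; return -c["R"].T@c["t"],d
def onz(c,px,z):
    o,d=ray(c,px); return o+d*((z-o[2])/d[:,2])[:,None]
def proj(c,X):
    return cv2.projectPoints(np.float64(X).reshape(-1,1,3),cv2.Rodrigues(c["R"])[0],c["t"],c["mtx"],c["dist_coeffs"])[0].reshape(-1,2)
def crop(c,x,y,w,h,s):
    return cv2.resize(np.ascontiguousarray(c["color"][y:y+h,x:x+w,::-1]),None,fx=s,fy=s,interpolation=cv2.INTER_CUBIC)
E
python3 - <<'E'
from h import *
t=np.load("top0.npz");s=np.load("scene0.npz")
a=np.hstack([crop(t,220,145,65,95,6),crop(t,335,190,65,95,6)]); cv2.imwrite("pics/a.png",a)
b=np.hstack([crop(s,228,165,90,75,5),crop(s,310,255,60,75,5)]); cv2.imwrite("pics/b.png",b)
E
```

```text
(no output)
```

View pics/a.png

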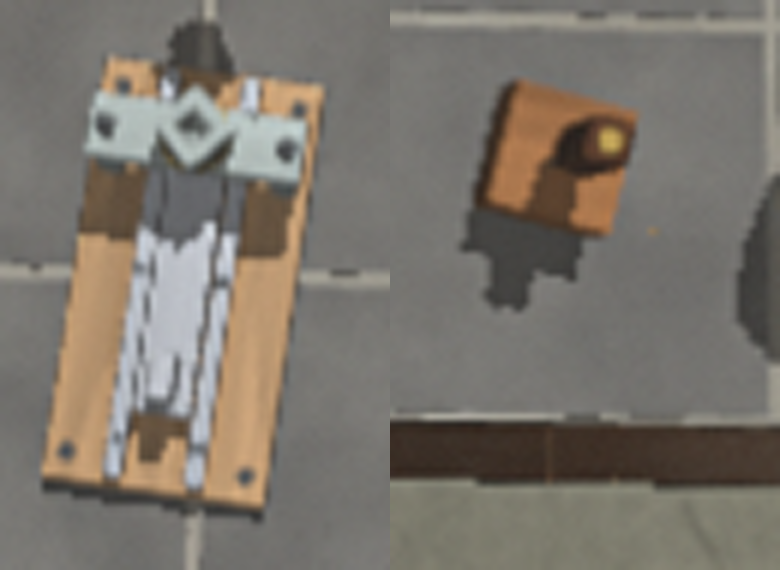

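View pics/b.png

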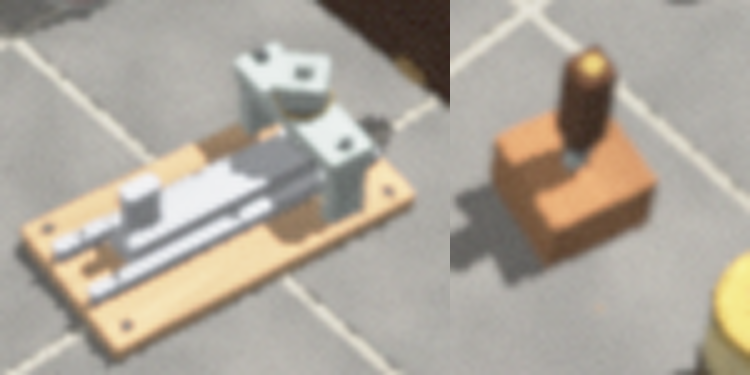

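The top crop shows the bed's top corners at (108,57), (322,86), (265,507) and (42,475). The screw head is turned about 45°, centred at (197,127), and the stand top spans (518,80) to (607,237). The driver's yellow end is at (611,140). In the scene crop, the socket is at (304,73), the driver end at (593,66), and the tab top at (140,186).

```bash
cat > m.py <<'E'
from h import *
t=np.load("top0.npz");s=np.load("scene0.npz")
T=lambda p,o=(220,145):(np.float64(p)+.5)/6-.5+o
S=lambda p,o=(228,165):(np.float64(p)+.5)/5-.5+o
def ctr(c,box,lo,hi,):
    x,y,w,h=box; m=cv2.inRange(cv2.cvtColor(c["color"],cv2.COLOR_RGB2HSV),lo,hi)[y:y+h,x:x+w]
    M=cv2.moments(m,True); return (M["m10"]/M["m00"]+x,M["m01"]/M["m00"]+y),M["m00"]
def ang(P):
    e=np.roll(P,-1,0)-P; a=np.degrees(np.arctan2(e[:,1],e[:,0])); return a.round(1),np.linalg.norm(e[:,:2],axis=1).round(4)
def show(n,P): print(n,P.mean(0).round(4),*ang(P))
show("bed",onz(t,T([(108,57),(322,86),(265,507),(42,475)]),.016))
show("bedS",onz(s,S([(22,230),(120,352),(413,195),(285,125)]),.016))
show("headT",onz(t,T([(197,85),(238,128),(197,170),(157,125)]),.106))
show("headS",onz(s,S([(283,53),(331,55),(327,93),(279,86)]),.106))
print("sockS",onz(s,S([(304,73)]),.106),"sockT",onz(t,T([(196,126)]),.106))
O=(335-65,190);T2=lambda p:T(p,O)
show("standT",onz(t,T2([(518,80),(637,110),(607,237),(487,205)]),.046))
S2=lambda p:S(p,(310-90,255))
show("standS",onz(s,S2([(495,143),(547,232),(657,183),(610,115)]),.046))
print("drvT",onz(t,T2([(611,140)]),.139),"drvS",onz(s,S2([(593,66)]),.139))
for c,b in((t,(360,205,20,20)),(s,(325,260,20,20))):
    p,n=ctr(c,b,(20,90,120),(32,255,255)); print(p,n,onz(c,[p],.139))
show("tabS",onz(s,S([(118,185),(148,174),(160,187),(132,200)]),.076))
print("bridgeT",onz(t,T([(90,92),(307,125),(299,185),(85,155)]),.08).round(4).tolist())
E
python3 m.py
```

```text
bed [0.5528 0.0869 0.016 ] [-96.6 173.7  83.2  -6.9] [0.1171 0.2293 0.1195 0.2288]
bedS [0.5391 0.0833 0.016 ] [-96.8  -6.  102.2 167.8] [0.1193 0.2258 0.1037 0.1929]
headT [0.6167 0.0776 0.106 ] [-135.5  137.6   42.6  -42.9] [0.0301 0.0295 0.0305 0.0285]
headS [0.6148 0.081  0.106 ] [ -44.1 -136.2  127.7   43.9] [0.0304 0.0335 0.0305 0.0292]
sockS [[0.61356023 0.08048052 0.106     ]] sockT [[0.61716492 0.07828345 0.106     ]]
standT [ 0.4782 -0.2698  0.046 ] [-102.9  166.2   76.2  -14. ] [0.0645 0.0686 0.0648 0.0677]
standS [ 0.4731 -0.2729  0.046 ] [-106.7  -15.    75.9  154.6] [0.0616 0.0692 0.0493 0.0677]
drvT [[ 0.47950715 -0.27076071  0.139     ]] drvS [[ 0.47610424 -0.26951114  0.139     ]]
(371.2, 213.0) 10.0 [[ 0.47925268 -0.27012513  0.139     ]]
(338.3333333333333, 267.1111111111111) 9.0 [[ 0.47789939 -0.26822489  0.139     ]]
tabS [0.4915 0.0952 0.076 ] [-14.2 -95.2 171.5  85.5] [0.0204 0.0133 0.02   0.0154]
bridgeT [[0.6393, 0.1345, 0.08], [0.6244, 0.0229, 0.08], [0.5932, 0.0263, 0.08], [0.6064, 0.1359, 0.08]]
```

```bash
cat >> h.py <<'E'
from scipy.spatial.transform import Rotation as Ro
def goto(x,y,z,psi):
    "tool-frame shift (mm) now, and turn (deg) to: TCP x,y,z, tool y at yaw psi, pointing down"
    s=robot.read_state(); R=Ro.from_rotvec(s["orientation"])
    a=np.radians(psi); yv=np.array([np.cos(a),np.sin(a),0]); zv=np.array([0,0,-1.]); G=np.c_[np.cross(yv,zv),yv,zv]
    tr=(R.inv()*Ro.from_matrix(G)).as_rotvec(degrees=True); D=np.array([x,y,z])-s["tool_pos"]
    yy=R.as_matrix()[:,1]
    print("t %.2f"%s["t"],"pos",np.round(s["tool_pos"],4),"psi %.2f"%np.degrees(np.arctan2(yy[1],yy[0])),"shift now",(R.inv().apply(D)*1e3).round(1),"shift after turn",(G.T@D*1e3).round(1),"turn",tr.round(2),"F",np.round(s["force"],1),"M",np.round(s["wrist_torque"],3),"open %.4f g %.1f q6 %.2f"%(s["opening"],s["gripper_force"],s["q"][5]))
E
python3 -c "
from h import *
goto(.4785,-.2695,.36,76.3)
t=np.load('top0.npz');print(onz(t,[(418,221)],.112))"
```

```text
t 0.10 pos [0.2384 0.5504 0.4038] psi 66.58 shift now [-546.2 -656.8   44.8] shift after turn [-427.5 -739.7   43.8] turn [-0.09 -0.01 -9.72] F [ 0.3 -0.1  0.2] M [0.049 0.008 0.007] open 0.0929 g 0.0 q6 -0.09
[[ 0.46070192 -0.41866531  0.112     ]]
```

>>> drive_tool(
  moves=[60,0,0,0,0,0,-8.5,60,0,0,0,0,0,-1.2,60,-20,-35,0,0,0,0,60,-20,-35,0,0,0,0,60,-20,-35,0,0,0,0,60,-20,-35,0,0,0,0,60,-20,-35,0,0,0,0,60,-20,-35,0,0,0,0],
  grip_force=30,
)

```text
t: 0.9
tool_pos: [0.3052, 0.3166, 0.4045]
orientation: [0.38, 3.118, -0.0]
force: [0.8, -0.6, 0.4]
opening: 0.06
gripper_force: 0.0
```

>>> drive_tool(
  moves=[60,-20,-35,0,0,0,0,60,-20,-35,0,0,0,0,60,-20,-35,0,0,0,0,60,-20,-35,0,0,0,0,60,-20,-35,0,0,0,0,60,-20,-35,0,0,0,0,60,-20,-35,0,0,0,0,60,-20,-35,0,0,0,0],
)

```text
t: 1.7
tool_pos: [0.3942, 0.0065, 0.4048]
orientation: [0.38, 3.118, 0.0]
force: [1.1, 1.0, -0.1]
opening: 0.0596
gripper_force: 0.0
```

```bash
python3 -c "
from h import *
goto(.4785,-.2695,.36,76.3)"
```

```text
t 1.70 pos [0.3942 0.0065 0.4048] psi 76.08 shift now [-148.1 -247.6   44.9] shift after turn [-147.2 -248.1   44.8] turn [ 0.01  0.03 -0.22] F [ 1.1  1.  -0.1] M [ 0.02  -0.014  0.017] open 0.0596 g 0.0 q6 -1.44
```

>>> drive_tool(
  moves=[60,-20,-35,5,0,0,0,60,-20,-35,5,0,0,0,60,-20,-35,5,0,0,0,60,-20,-35,5,0,0,0,60,-20,-35,5,0,0,0,60,-20,-35,5,0,0,0,60,-28,-38,14,0,0,0,60,0,0,0,0,0,0],
)

```text
t: 2.5
tool_pos: [0.4792, -0.2717, 0.3558]
orientation: [-0.385, -3.112, -0.003]
force: [-0.3, 0.1, -0.6]
opening: 0.0601
gripper_force: 0.0
```

```bash
python3 - <<'E'
from h import *
goto(.4785,-.2695,.275,76.3)
t=robot.read_camera("top");s=robot.read_camera("scene")
p=proj(s,[(.4785,-.2695,.1)])[0].astype(int);q=proj(t,[(.4785,-.2695,.1)])[0].astype(int)
cv2.imwrite("pics/c.png",np.hstack([crop(s,p[0]-40,p[1]-50,80,100,5),crop(t,q[0]-40,q[1]-50,80,100,5)]))
E
```

```text
t 2.50 pos [ 0.4792 -0.2717  0.3558] psi 75.90 shift now [ 0.7  1.9 80.8] shift after turn [ 1.2  2.  80.8] turn [ 0.07 -0.36 -0.4 ] F [-0.3  0.1 -0.6] M [-0.006 -0.01  -0.033] open 0.0601 g 0.0 q6 -1.93
```

View pics/c.png

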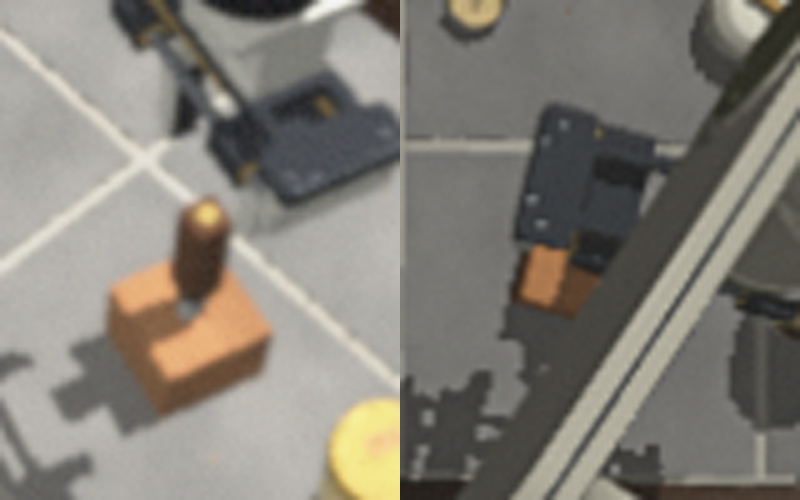

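The left (scene) half shows the driver untouched, its end at (208,215), with the gripper behind and above it. In the top view the arm hides it. I'll check where the fingertips should appear.

```bash
python3 - <<'E'
from h import *
s=np.load("scene0.npz"); p=proj(s,[(.4785,-.2695,.1)])[0].astype(int)
S=robot.read_state();R=Ro.from_rotvec(S["orientation"])
for v in([0,30,.186],[0,-30,.186],[0,0,.167],[0,0,.102]):
    X=S["tool_pos"]+R.apply([0,v[1]/1e3,v[2]]); print(v,X.round(4),((proj(s,[X])[0]-p+[40,50])*5).round())
print(((proj(s,[(.4785,-.2695,.139),(.4785,-.2695,.046)])-p+[40,50])*5).round())
E
```

```text
[0, 30, 0.186] [ 0.4856 -0.239   0.173 ] [183. 130.]
[0, -30, 0.186] [ 0.4712 -0.2972  0.1729] [245. 216.]
[0, 0, 0.167] [ 0.4784 -0.2682  0.192 ] [217. 151.]
[0, 0, 0.102] [ 0.4786 -0.2683  0.257 ] [231.  73.]
[[209. 211.]
 [193. 306.]]
```

>>> drive_tool(
  moves=[60,0,0,0,0,0,0,60,1,1,20,0,0,0,60,0,0,20,0,0,0,60,0,0,20,0,0,0,60,0,0,18,0,0,0,60,0,0,0,0,0,0],
)

```text
t: 3.2
tool_pos: [0.4776, -0.2648, 0.2815]
orientation: [-0.374, -3.117, -0.002]
force: [-0.4, -0.2, 0.4]
opening: 0.0599
gripper_force: 0.0
```

```bash
python3 -c "
from h import *
goto(.4785,-.2695,.275,76.3)"
```

```text
t 3.20 pos [ 0.4776 -0.2648  0.2815] psi 76.32 shift now [-1.9 -4.3  6.4] shift after turn [-1.9 -4.3  6.5] turn [ 0.06 -0.13  0.02] F [-0.4 -0.2  0.4] M [-0.     0.032 -0.024] open 0.0599 g 0.0 q6 -1.93
```

>>> drive_tool(
  moves=[60,-2,-4,6,0,0,0,60,0,0,0,0,0,0,20,0,0,0,0,0,0,20,0,0,0,0,0,0,20,0,0,0,0,0,0,20,0,0,0,0,0,0,20,0,0,0,0,0,0],
)

```text
t: 3.9
tool_pos: [0.4795, -0.2711, 0.2768]
orientation: [0.375, 3.119, -0.0]
force: [-0.2, 0.1, -0.3]
opening: 0.0248
gripper_force: 4.6
```

```bash
python3 -c "
from h import *
goto(.4785,-.2695,.275,76.3)"
```

```text
t 3.90 pos [ 0.4795 -0.2711  0.2768] psi 76.27 shift now [1.3 1.3 1.8] shift after turn [1.3 1.3 1.8] turn [-0.    0.01 -0.03] F [-0.2  0.1 -0.3] M [0.448 0.097 0.038] open 0.0248 g 4.6 q6 -1.94
```

>>> drive_tool(
  moves=[20,0,0,0,0,0,0,20,0,0,0,0,0,0,20,0,0,0,0,0,0],
)

```text
t: 4.2
tool_pos: [0.4796, -0.2704, 0.2766]
orientation: [-0.375, -3.119, -0.002]
force: [1.2, 5.5, 1.7]
opening: 0.0237
gripper_force: 30.0
```

```bash
python3 -c "
from h import *
goto(.4785,-.2695,.275,76.3)"
```

```text
t 4.20 pos [ 0.4796 -0.2704  0.2766] psi 76.29 shift now [1.3 0.6 1.6] shift after turn [1.3 0.6 1.6] turn [ 0.08 -0.02 -0.01] F [1.2 5.5 1.7] M [ 1.276 -0.345 -0.06 ] open 0.0237 g 30.0 q6 -1.94
```

>>> drive_tool(
  moves=[20,0,1,0,0,0,0,20,0,0,-12,0,0,0,20,0,0,-14,0,0,0,20,0,0,-18,0,0,0,20,0,0,-25,0,0,0,20,0,0,-25,0,0,0,20,0,0,-26,0,0,0,20,0,0,0,0,0,0],
)

```text
t: 5.0
tool_pos: [0.4804, -0.271, 0.403]
orientation: [0.375, 3.112, -0.008]
force: [0.2, -0.6, -0.1]
opening: 0.0241
gripper_force: 30.0
```

```bash
python3 -c "
from h import *
goto(.616,.079,.40,45)"
```

```text
t 5.00 pos [ 0.4804 -0.271   0.403 ] psi 76.26 shift now [-48.6 372.2   1.9] shift after turn [151.6 343.3   3. ] turn [-0.09  0.51 31.26] F [ 0.2 -0.6 -0.1] M [ 0.022 -0.002  0.002] open 0.0241 g 30.0 q6 -1.94
```

>>> drive_tool(
  moves=[20,0,0,0,0,0,7.8,20,0,0,0,0,0,7.8,20,0,0,0,0,0,7.8,20,0,0,0,0,0,7.8,20,15,34,0,0,0,0,20,15,34,0,0,0,0,20,15,34,0,0,0,0,20,15,34,0,0,0,0],
)

```text
t: 5.8
tool_pos: [0.5332, -0.1304, 0.3964]
orientation: [-1.201, -2.902, 0.001]
force: [0.8, 0.2, -0.3]
opening: 0.0237
gripper_force: 30.0
```

>>> drive_tool(
  moves=[20,15,34,0,0,0,0,20,15,34,0,0,0,0,20,15,34,0,0,0,0,20,15,34,0,0,0,0,20,15,34,0,0,0,0,20,15,34,0,0,0,0,20,0,0,0,0,0,0,20,0,0,0,0,0,0],
)

```text
t: 6.6
tool_pos: [0.6135, 0.0772, 0.396]
orientation: [-1.197, -2.904, 0.002]
force: [0.5, -0.1, -1.7]
opening: 0.0239
gripper_force: 30.0
```

```bash
python3 - <<'E'
from h import *
goto(.616,.079,.40,45)
t=robot.read_camera("top");s=robot.read_camera("scene"); np.savez("s1.npz",**s)
goto(.616,.079,.40,45)
p=np.int32([270,187]);q=proj(t,[(.616,.079,.1)])[0].astype(int)
print(p,q)
cv2.imwrite("pics/d.png",np.hstack([crop(s,240,150,80,100,5),crop(t,q[0]-40,q[1]-50,80,100,5)]))
E
```

```text
t 6.60 pos [0.6135 0.0772 0.396 ] psi 45.18 shift now [-0.5  3.  -4. ] shift after turn [-0.5  3.  -4. ] turn [-0.08 -0.01  0.18] F [ 0.5 -0.1 -1.7] M [-0.065  0.007  0.016] open 0.0239 g 30.0 q6 -0.75
t 6.70 pos [0.6134 0.0758 0.3963] psi 45.05 shift now [ 0.4  4.1 -3.7] shift after turn [ 0.4  4.1 -3.7] turn [-0.06  0.    0.05] F [ 0.6 -0.2 -0.5] M [-0.034  0.031 -0.004] open 0.0241 g 30.0 q6 -0.75
[270 187] [252 166]
```

View pics/d.png

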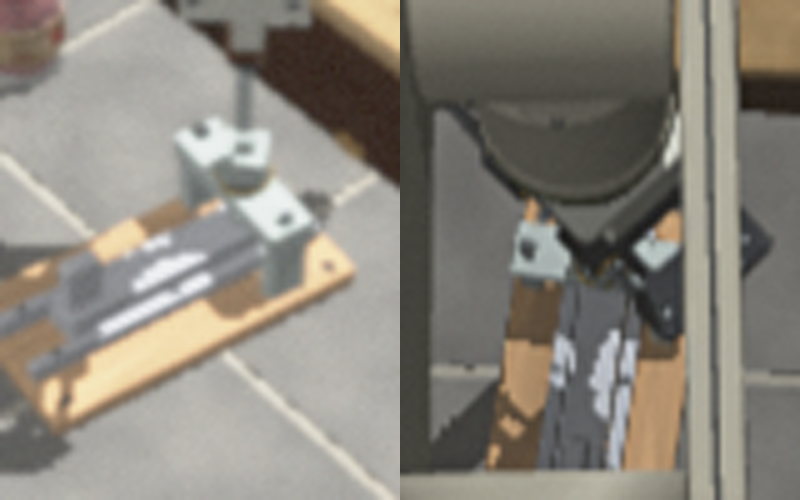

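The scene half shows the bit at column 244, just above the socket, with its tip near (243,131) and the socket near (244,149). I'll compare those through the calibration.

```bash
python3 - <<'E'
from h import *
s=np.load("s1.npz");S=lambda p:(np.float64(p)+.5)/5-.5+(240,150)
P=lambda X:((proj(s,X)-(240,150)+.5)*5-.5).round(1)
# bit axis: dark-on-light column profile
g=cv2.cvtColor(s["color"],cv2.COLOR_RGB2GRAY).astype(int)
for r in range(164,184): print(r,g[r,282:297])
print("pred tip",P([(.6135,.0765,.1277),(.6135,.0765,.15)]),"pred socket",P([(.616,.079,.106)]))
print("sock meas",onz(s,S([(244,149)]),.106),"tip",onz(s,S([(243.5,131)]),.1277))
E
```

```text
164 [185 182 183 178 161 132 103  90  86  65  48  46  49  42  49]
165 [183 183 183 181 172 145 123 113 116  98  69  47  50  47  48]
166 [185 185 183 183 174 142 126 126 141 146 109  68  53  47  43]
167 [181 187 181 182 170 140 121 126 148 168 153 116  75  51  46]
168 [184 181 183 180 168 142 123 126 150 172 175 156 126  93  61]
169 [178 178 179 178 167 139 123 126 149 171 178 170 161 146 104]
170 [178 176 177 172 164 138 120 126 148 170 173 173 172 165 147]
171 [174 174 175 170 160 137 123 125 149 166 170 174 172 170 168]
172 [173 174 171 168 161 134 121 129 150 170 169 173 173 170 168]
173 [195 198 180 171 158 136 121 126 147 164 169 169 168 167 168]
174 [227 226 203 181 162 135 123 130 149 164 168 169 165 169 169]
175 [227 233 219 208 191 153 135 139 162 180 181 176 169 169 165]
176 [221 235 233 232 223 197 180 189 205 219 218 207 178 168 167]
177 [231 238 237 236 231 219 212 215 222 231 232 220 182 167 166]
178 [238 238 237 235 225 193 182 188 205 225 232 220 185 169 169]
179 [239 238 236 231 213 160 139 146 182 225 232 216 182 173 172]
180 [237 234 230 222 197 165 154 161 193 228 230 210 183 175 175]
181 [228 213 183 173 182 207 208 216 227 234 229 199 181 179 177]
182 [188 155 141 137 163 199 209 221 227 229 221 192 180 180 179]
183 [148 125 122 124 131 148 153 162 170 179 173 167 176 181 181]
pred tip [[248.7 126.9]
 [249.2 101.1]] pred socket [[248.5 147.5]]
sock meas [[0.61297757 0.07982238 0.106     ]] tip [[0.6087037  0.07592192 0.1277    ]]
```

```bash
python3 -c "
from h import *
goto(.616,.0783,.374,45.3)"
```

```text
t 6.70 pos [0.6134 0.0758 0.3963] psi 45.05 shift now [-0.1  3.6 22.3] shift after turn [-0.2  3.6 22.3] turn [-0.06  0.   -0.25] F [ 0.6 -0.2 -0.5] M [-0.034  0.031 -0.004] open 0.0241 g 30.0 q6 -0.75
```

>>> drive_tool(
  moves=[20,0.5,3.2,0,0,0,0,20,0,0,10,0,0,0,20,0,0,8,0,0,0,20,0,0,4,0,0,0,20,0,0,2,0,0,0,20,0,0,0,0,0,0],
)

```text
t: 7.3
tool_pos: [0.6156, 0.0791, 0.3727]
orientation: [1.2, 2.903, 0.001]
force: [1.4, 0.5, -0.6]
opening: 0.0239
gripper_force: 30.0
```

```bash
python3 -c "
from h import *
goto(.616,.0783,.359,45.3)"
```

```text
t 7.30 pos [0.6156 0.0791 0.3727] psi 45.07 shift now [-0.9 -0.3 13.7] shift after turn [-0.9 -0.3 13.7] turn [ 0.04  0.02 -0.23] F [ 1.4  0.5 -0.6] M [ 0.164 -0.423 -0.019] open 0.0239 g 30.0 q6 -0.74
```

>>> drive_tool(
  moves=[20,0,0,2,0,0,0,20,0,0,2,0,0,0,20,0,0,0,0,0,0],
)

```text
t: 7.6
tool_pos: [0.6158, 0.0795, 0.3689]
orientation: [1.2, 2.902, 0.002]
force: [3.8, 2.0, 0.2]
opening: 0.024
gripper_force: 30.0
```

```bash
python3 -c "
from h import *
goto(.616,.0783,.359,45.3)"
```

```text
t 7.60 pos [0.6158 0.0795 0.3689] psi 45.09 shift now [-1.  -0.8  9.9] shift after turn [-1.  -0.8  9.9] turn [ 0.11  0.03 -0.21] F [3.8 2.  0.2] M [ 0.617 -1.049 -0.062] open 0.0240 g 30.0 q6 -0.74
```

>>> drive_tool(
  moves=[20,-0.4,1,0,0,0,0,20,0,0,2,0,0,0,20,0,0,2,0,0,0,20,0,0,0,0,0,0],
)

```text
t: 8.0
tool_pos: [0.6165, 0.0798, 0.3642]
orientation: [-1.2, -2.903, -0.0]
force: [3.0, 2.8, -3.1]
opening: 0.0239
gripper_force: 30.0
```

```bash
python3 -c "
from h import *
goto(.616,.0783,.359,45.3)"
```

```text
t 8.00 pos [0.6165 0.0798 0.3642] psi 45.08 shift now [-0.7 -1.4  5.2] shift after turn [-0.7 -1.4  5.2] turn [ 0.   -0.02 -0.22] F [ 3.   2.8 -3.1] M [ 0.603 -0.99  -0.044] open 0.0239 g 30.0 q6 -0.74
```

>>> drive_tool(
  moves=[20,-0.2,1.2,0,0,0,0,20,0,0,2,0,0,0,20,0,0,2,0,0,0,20,0,0,0,0,0,0],
)

```text
t: 8.4
tool_pos: [0.6172, 0.0802, 0.3599]
orientation: [-1.2, -2.902, 0.002]
force: [0.1, -0.5, -0.9]
opening: 0.024
gripper_force: 30.0
```

```bash
python3 -c "
from h import *
goto(.616,.0783,.359,45.3)"
```

```text
t 8.40 pos [0.6172 0.0802 0.3599] psi 45.07 shift now [-0.5 -2.1  0.9] shift after turn [-0.5 -2.1  0.9] turn [-0.08 -0.05 -0.23] F [ 0.1 -0.5 -0.9] M [-0.055 -0.011 -0.054] open 0.0240 g 30.0 q6 -0.74
```

>>> drive_tool(
  moves=[20,0,0,1,0,0,0,20,0,0,0.6,0,0,0,20,0,0,0,0,0,0],
)

```text
t: 8.7
tool_pos: [0.6174, 0.0803, 0.359]
orientation: [-1.2, -2.903, 0.0]
force: [-0.4, -0.3, -1.2]
opening: 0.0235
gripper_force: 30.0
```

```bash
python3 -c "
from h import *
goto(.6172,.0802,.3585,45.3)
import time
for i in range(3):
  robot.read_camera('top'); s=robot.read_state(); print(s['t'],np.round(s['force'],1),np.round(s['wrist_torque'],3),np.round(s['tool_pos'],4))"
```

```text
t 8.70 pos [0.6174 0.0803 0.359 ] psi 45.07 shift now [ 0.1 -0.2  0.5] shift after turn [ 0.1 -0.2  0.5] turn [-0.01 -0.   -0.23] F [-0.4 -0.3 -1.2] M [-0.006  0.041  0.003] open 0.0235 g 30.0 q6 -0.74
8.75 [-0.1  0.5 -1.7] [0.019 0.044 0.027] [0.6174 0.0803 0.3591]
8.8 [-0.8 -0.1 -0.9] [-0.031 -0.038 -0.   ] [0.6175 0.0803 0.3592]
8.85 [-0.5 -0.  -0.5] [-0.027 -0.032  0.005] [0.6175 0.0803 0.3592]
```

```bash
cat > k.py <<'E'
from h import *
import sys,json
n=int(sys.argv[1]); L=[]
for i in range(n):
    robot.read_camera("top"); s=robot.read_state(); L.append([s["wrist_torque"][2],s["joint_torque"][5],*s["force"],*s["tool_pos"]])
L=np.array(L); yy=Ro.from_rotvec(s["orientation"]).as_matrix()[:,1]; psi=np.degrees(np.arctan2(yy[1],yy[0]))
m=L.mean(0); open("log.txt","a").write(json.dumps([psi,*m])+"\n")
print("t %.2f psi %.2f Mz %.4f sd %.4f tau6 %.4f sd %.4f"%(s["t"],psi,m[0],L[:,0].std(),m[1],L[:,1].std()),"F",m[2:5].round(1),"pos",m[5:].round(4),"grip %.1f"%s["gripper_force"])
E
python3 k.py 6
```

```text
t 9.15 psi 45.08 Mz -0.0213 sd 0.0249 tau6 0.0001 sd 0.0001 F [-0.   0.2 -1.1] pos [0.6175 0.0804 0.3592] grip 30.0
```

>>> drive_tool(
  moves=[20,0,0,0,0,0,3,20,0,0,0,0,0,3],
)

```text
t: 9.35
tool_pos: [0.6175, 0.0804, 0.3592]
orientation: [1.353, 2.835, 0.0]
force: [0.1, -0.1, -1.7]
opening: 0.0241
gripper_force: 30.0
```

```bash
python3 k.py 6
```

```text
t 9.65 psi 39.14 Mz -0.0023 sd 0.0250 tau6 0.1304 sd 0.5623 F [-0.  -0.1 -0.9] pos [0.6175 0.0803 0.3591] grip 30.0
```

>>> drive_tool(
  moves=[20,0,0,0,0,0,3,20,0,0,0,0,0,3],
)

```text
t: 9.85
tool_pos: [0.6172, 0.0803, 0.359]
orientation: [-1.498, -2.76, 0.001]
force: [-1.4, -1.9, -0.1]
opening: 0.0239
gripper_force: 30.0
```

```bash
python3 k.py 6
```

```text
t 10.15 psi 33.16 Mz 0.0174 sd 0.0303 tau6 0.1461 sd 0.5543 F [-2.5 -1.2 -0.4] pos [0.6173 0.0802 0.359 ] grip 30.0
```

```bash
sed -i 's/^m=L.mean(0);/m=L.mean(0); print("tau6",L[:,1].round(4));/' k.py; python3 k.py 6
```

```text
tau6 [-0.0028 -0.0001  0.0057  0.0116  0.0168  0.0213]
t 10.45 psi 33.09 Mz 0.0274 sd 0.0397 tau6 0.0088 sd 0.0087 F [-3.1 -2.  -0.4] pos [0.6173 0.0802 0.359 ] grip 30.0
```

>>> drive_tool(
  moves=[20,0,0,0,0,0,3,20,0,0,0,0,0,3],
)

```text
t: 10.65
tool_pos: [0.6172, 0.0801, 0.3589]
orientation: [-1.642, -2.678, 0.002]
force: [-4.7, -3.3, -0.3]
opening: 0.0239
gripper_force: 30.0
```

```bash
python3 k.py 8
```

```text
tau6 [-0.576   0.9661  0.4149  0.1751  0.1083  0.0922  0.0886  0.088 ]
t 11.05 psi 27.09 Mz 0.0989 sd 0.0188 tau6 0.1697 sd 0.3990 F [-4.6 -2.7 -0.1] pos [0.6172 0.0801 0.3589] grip 30.0
```

>>> drive_tool(
  moves=[20,0,-1,0,0,0,0,20,0,0,0,0,0,3,20,0,0,0,0,0,3],
)

```text
t: 11.35
tool_pos: [0.6165, 0.0798, 0.3589]
orientation: [1.78, 2.589, -0.0]
force: [-2.7, -2.1, -1.4]
opening: 0.0238
gripper_force: 30.0
```

```bash
python3 k.py 8
```

```text
tau6 [-0.7708  1.0672  0.5507  0.234   0.1084  0.0665  0.0564  0.0572]
t 11.75 psi 21.12 Mz 0.0701 sd 0.0309 tau6 0.1712 sd 0.4847 F [-2.1 -2.7 -2. ] pos [0.6165 0.0798 0.3589] grip 30.0
```

>>> drive_tool(
  moves=[20,0,0,0,0,0,3,20,0,0,0,0,0,3],
)

```text
t: 11.95
tool_pos: [0.6165, 0.0798, 0.3589]
orientation: [-1.912, -2.492, 0.001]
force: [-3.1, -2.6, -2.2]
opening: 0.0237
gripper_force: 30.0
```

```bash
python3 k.py 8
```

```text
tau6 [-0.761   1.0689  0.5494  0.2327  0.108   0.0673  0.0583  0.031 ]
t 12.35 psi 15.12 Mz 0.0719 sd 0.0389 tau6 0.1693 sd 0.4833 F [-3.6 -3.4 -2.5] pos [0.6165 0.0798 0.3589] grip 30.0
```

>>> drive_tool(
  moves=[20,-0.5,-0.8,0,0,0,0,20,0,0,0,0,0,3,20,0,0,0,0,0,3],
)

```text
t: 12.65
tool_pos: [0.616, 0.0794, 0.359]
orientation: [-2.04, -2.389, -0.001]
force: [-1.7, -2.5, -3.6]
opening: 0.024
gripper_force: 30.0
```

```bash
python3 k.py 8
```

```text
tau6 [-0.7665  1.064   0.5444  0.227   0.1016  0.0601  0.0504  0.0515]
t 13.05 psi 9.13 Mz 0.0730 sd 0.0365 tau6 0.1665 sd 0.4828 F [-1.3 -1.  -5.2] pos [0.616  0.0794 0.359 ] grip 30.0
```

>>> drive_tool(
  moves=[20,0,0,0,0,0,3,20,0,0,0,0,0,3],
)

```text
t: 13.25
tool_pos: [0.6159, 0.0794, 0.359]
orientation: [-2.162, -2.279, -0.0]
force: [-2.3, -0.3, -5.2]
opening: 0.024
gripper_force: 30.0
```

```bash
python3 k.py 8
```

```text
tau6 [-0.7647  1.0639  0.5438  0.2269  0.1021  0.0613  0.0522  0.0539]
t 13.65 psi 3.13 Mz 0.0807 sd 0.0258 tau6 0.1674 sd 0.4821 F [-1.6  0.1 -5.9] pos [0.6159 0.0794 0.359 ] grip 30.0
```

>>> drive_tool(
  moves=[20,0,0,0,0,0,3,20,0,0,0,0,0,3],
)

```text
t: 13.85
tool_pos: [0.6158, 0.0794, 0.359]
orientation: [-2.278, -2.162, 0.0]
force: [-2.5, -0.0, -6.0]
opening: 0.0238
gripper_force: 30.0
```

```bash
python3 k.py 8
```

```text
tau6 [-0.7618  1.0666  0.5469  0.2303  0.1058  0.0654  0.0567  0.0588]
t 14.25 psi -2.87 Mz 0.0683 sd 0.0221 tau6 0.1711 sd 0.4819 F [-3.3  1.  -5.6] pos [0.6158 0.0793 0.359 ] grip 30.0
```

>>> drive_tool(
  moves=[20,0,0,0,0,0,3,20,0,0,0,0,0,3],
)

```text
t: 14.45
tool_pos: [0.6157, 0.0793, 0.359]
orientation: [-2.388, -2.04, 0.001]
force: [-4.9, 1.4, -4.0]
opening: 0.0238
gripper_force: 30.0
```

```bash
python3 k.py 8
```

```text
tau6 [-0.7569  1.091   0.5064  0.1986  0.1089  0.0869  0.0821  0.081 ]
t 14.85 psi -8.80 Mz 0.0749 sd 0.0358 tau6 0.1747 sd 0.4805 F [-5.4  1.4 -4.6] pos [0.6157 0.0793 0.359 ] grip 30.0
```

>>> drive_tool(
  moves=[20,0,-1.2,0,0,0,0],
)

```text
t: 14.95
tool_pos: [0.615, 0.0794, 0.3591]
orientation: [2.385, 2.044, 0.001]
force: [1.1, 1.9, -9.3]
opening: 0.0241
gripper_force: 30.0
```

```bash
python3 k.py 8
```

```text
tau6 [0.0376 0.0477 0.0471 0.0497 0.0534 0.0567 0.0593 0.0564]
t 15.35 psi -8.92 Mz 0.0624 sd 0.0270 tau6 0.0510 sd 0.0065 F [ 1.   1.7 -9. ] pos [0.615  0.0794 0.3591] grip 30.0
```

>>> drive_tool(
  moves=[20,0,-0.15,0,0,0,1.5,20,0,-0.15,0,0,0,1.5],
)

```text
t: 15.55
tool_pos: [0.6147, 0.0794, 0.3592]
orientation: [2.442, 1.975, 0.001]
force: [3.5, 2.0, -10.6]
opening: 0.0237
gripper_force: 30.0
```

```bash
python3 k.py 8
```

```text
tau6 [-0.3988  0.5691  0.3281  0.172   0.101   0.079   0.0736  0.0725]
t 15.95 psi -11.92 Mz 0.0614 sd 0.0317 tau6 0.1246 sd 0.2557 F [  4.8   1.1 -12.2] pos [0.6147 0.0794 0.3592] grip 30.0
```

>>> drive_tool(
  moves=[20,0.2,0.8,0.4,0,0,0,20,0,0,0,0,0,0],
)

```text
t: 16.15
tool_pos: [0.6152, 0.0794, 0.3591]
orientation: [-2.44, -1.979, 0.0]
force: [1.3, 1.1, -7.3]
opening: 0.0237
gripper_force: 30.0
```

```bash
python3 k.py 6
```

```text
tau6 [0.0788 0.08   0.081  0.082  0.0828 0.0836]
t 16.45 psi -11.92 Mz 0.0941 sd 0.0193 tau6 0.0814 sd 0.0016 F [-0.2  0.7 -6. ] pos [0.6152 0.0795 0.3591] grip 30.0
```

>>> drive_tool(
  moves=[20,0,0,0,0,0,1.5,20,0,0,0,0,0,1.5],
)

```text
t: 16.65
tool_pos: [0.6152, 0.0795, 0.359]
orientation: [-2.493, -1.911, 0.0]
force: [-1.5, 1.7, -2.8]
opening: 0.0236
gripper_force: 30.0
```

```bash
python3 k.py 8
```

```text
tau6 [-0.3821  0.585   0.3454  0.1903  0.1253  0.101   0.0927  0.0907]
t 17.05 psi -14.91 Mz 0.1065 sd 0.0235 tau6 0.1435 sd 0.2554 F [-3.   0.5 -1.6] pos [0.6152 0.0795 0.359 ] grip 30.0
```

>>> drive_tool(
  moves=[20,0,-0.5,0,0,0,0,20,0,0,0,0,0,0,20,0,0,0,0,0,0],
)

```text
t: 17.35
tool_pos: [0.6149, 0.0795, 0.3589]
orientation: [2.491, 1.914, 0.001]
force: [-2.1, -0.3, -1.3]
opening: 0.0241
gripper_force: 30.0
```

```bash
python3 k.py 12; goto="" ; python3 -c "
from h import *
goto(.6152,.0795,.359,-15)"
```

```text
tau6 [0.0887 0.0886 0.0883 0.0883 0.0881 0.0881 0.0879 0.0877 0.0875 0.0874
 0.0873 0.0871]
t 17.95 psi -14.93 Mz 0.1042 sd 0.0257 tau6 0.0879 sd 0.0005 F [-1.2 -0.1 -0.2] pos [0.6149 0.0795 0.359 ] grip 30.0
t 17.95 pos [0.6149 0.0795 0.3589] psi -14.93 shift now [ 0.   0.3 -0.1] shift after turn [ 0.   0.3 -0.1] turn [ 0.03 -0.    0.07] F [-1.  -0.3 -0. ] M [-0.201  0.335  0.149] open 0.0235 g 30.0 q6 0.31
```

>>> drive_tool(
  moves=[60,0,0,0,0,0,0,60,0,0,0,0,0,0,60,0,0,0,0,0,0,60,0,0,0,0,0,0,60,0,0,-10,0,0,0,60,0,0,-25,0,0,0,60,0,0,-35,0,0,0,60,0,0,-35,0,0,0],
)

```text
t: 18.75
tool_pos: [0.6145, 0.0796, 0.4653]
orientation: [-2.491, -1.914, 0.001]
force: [-0.1, -0.2, 0.4]
opening: 0.0601
gripper_force: 0.0
```

```bash
python3 - <<'E'
from h import *
goto(.496,.093,.35,83.4)
goto(.496,.093,.35,-96.6)
s=robot.read_camera("scene"); t=robot.read_camera("top"); np.savez("s2.npz",**s)
cv2.imwrite("pics/e.png",np.hstack([crop(s,225,140,100,100,4),crop(t,210,130,100,100,4)]))
E
```

```text
t 18.75 pos [0.6145 0.0796 0.4653] psi -14.92 shift now [ -17.5 -117.9  115.3] shift after turn [119.3  -0.3 115.3] turn [-3.000e-02 -2.000e-02 -9.832e+01] F [-0.1 -0.2  0.4] M [-0.097  0.014 -0.062] open 0.0601 g 0.0 q6 0.31
t 18.75 pos [0.6145 0.0796 0.4653] psi -14.92 shift now [ -17.5 -117.9  115.3] shift after turn [-119.3    0.3  115.3] turn [-2.000e-02  3.000e-02  8.168e+01] F [-0.1 -0.2  0.4] M [-0.097  0.014 -0.062] open 0.0601 g 0.0 q6 0.31
```

View pics/e.png

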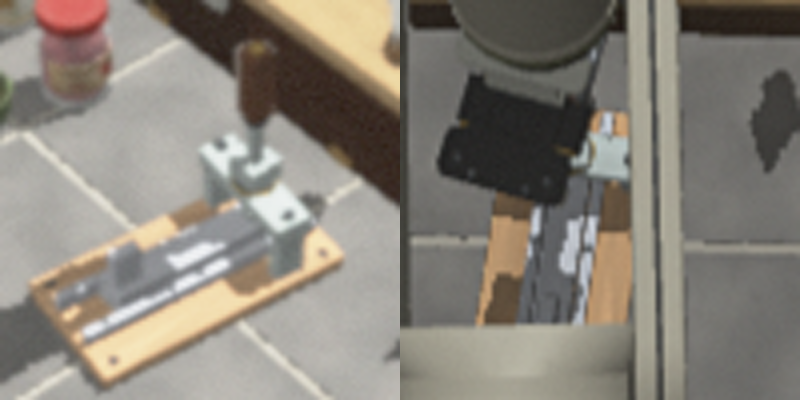

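The driver stands upright in the socket (scene crop, handle at (255,85)). Next I go above the tab, seen at (125,265).

>>> drive_tool(
  moves=[60,-4,-30,0,0,0,0,60,-5,-30,0,0,0,0,60,-4,-30,0,0,0,0,60,-4,-28,0,0,0,0,60,0,0,0,0,0,8.2,60,0,0,0,0,0,8.2,60,0,0,0,0,0,8.2,60,0,0,0,0,0,8.2],
)

```text
t: 19.65
tool_pos: [0.4962, 0.0936, 0.4641]
orientation: [2.933, 1.124, 0.001]
force: [-0.7, 0.2, 0.8]
opening: 0.06
gripper_force: 0.0
```

>>> drive_tool(
  moves=[60,0,0,20,0,0,8.2,60,0,0,20,0,0,8.2,60,0,0,20,0,0,8.2,60,0,0,20,0,0,8.2,60,0,0,20,0,0,8.2,60,0,0,20,0,0,7.9,60,0,0,20,0,0,0,60,0,0,0,0,0,0],
)

```text
t: 20.45
tool_pos: [0.4952, 0.0934, 0.3209]
orientation: [3.136, -0.181, -0.008]
force: [-1.0, -0.3, -0.3]
opening: 0.0601
gripper_force: 0.0
```

```bash
python3 - <<'E'
from h import *
goto(.496,.093,.233,-96.6)
s=robot.read_camera("scene"); goto(.496,.093,.233,-96.6)
f=lambda X:((proj(s,X)-(225,140)+.5)*5-.5).round()
print("tab top corners pred",f([(.496+.013,.093-.009,.076),(.496-.013,.093-.005,.076),(.496,.093,.076)]).tolist())
cv2.imwrite("pics/f.png",crop(s,225,140,100,100,5))
E
```

```text
t 20.45 pos [0.4952 0.0934 0.3209] psi -96.61 shift now [ 1.3  0.3 87.9] shift after turn [ 0.9  0.3 87.9] turn [ 0.06  0.29 -0.01] F [-1.  -0.3 -0.3] M [ 0.028  0.165 -0.041] open 0.0601 g 0.0 q6 1.77
t 20.50 pos [0.4958 0.0935 0.3227] psi -96.59 shift now [ 0.5  0.4 89.7] shift after turn [ 0.3  0.5 89.7] turn [0.03 0.16 0.01] F [ 1.3  0.6 -0. ] M [ 0.014  0.081 -0.035] open 0.0599 g 0.0 q6 1.77
tab top corners pred [[188.0, 308.0], [151.0, 325.0], [162.0, 310.0]]
```

View pics/f.png

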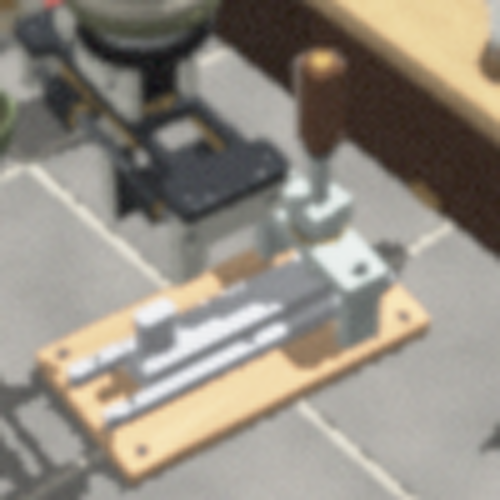

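The tab top is at about (155,311), matching the prediction (162,310) once the known view bias is allowed for. Going down.

>>> drive_tool(
  moves=[50,0.5,0.3,20,0,0,0,50,0,0,25,0,0,0,50,0,0,25,0,0,0,50,0,0,12,0,0,0,50,0,0,5,0,0,0,50,0,0,0,0,0,0,50,0,0,0,0,0,0],
)

```text
t: 21.2
tool_pos: [0.4976, 0.0933, 0.2382]
orientation: [-3.136, 0.181, -0.003]
force: [0.9, -0.8, 1.8]
opening: 0.0497
gripper_force: 0.0
```

```bash
python3 -c "
from h import *
goto(.496,.093,.234,-96.6)"
```

```text
t 21.20 pos [0.4976 0.0933 0.2382] psi -96.61 shift now [-1.6  0.4  4.2] shift after turn [-1.5  0.4  4.2] turn [-0.02 -0.12 -0.01] F [ 0.9 -0.8  1.8] M [0.054 0.129 0.038] open 0.0497 g 0.0 q6 1.77
```

>>> drive_tool(
  moves=[50,-1,0.3,3,0,0,0,8,0,0,0,0,0,0,8,0,0,0,0,0,0,8,0,0,0,0,0,0,8,0,0,0,0,0,0,8,0,0,0,0,0,0,8,0,0,0,0,0,0,8,0,0,0,0,0,0],
  grip_force=30,
)

```text
t: 22.0
tool_pos: [0.496, 0.0939, 0.234]
orientation: [-3.134, 0.181, -0.001]
force: [1.6, 5.4, 0.1]
opening: 0.0139
gripper_force: 30.0
```

```bash
python3 k.py 4
```

```text
tau6 [-0.0327 -0.033  -0.0331 -0.0332]
t 22.20 psi -96.61 Mz -0.0331 sd 0.0362 tau6 -0.0330 sd 0.0002 F [ 1.1  6.2 -0.7] pos [0.496  0.0939 0.234 ] grip 30.0
```

>>> drive_tool(
  moves=[8,0,-1,0,0,0,0,8,0,0,0,0,0,0,8,-0.5,0,0,0,0,0,8,-0.5,0,0,0,0,0,8,-0.5,0,0,0,0,0],
)

```text
t: 22.7
tool_pos: [0.4947, 0.0944, 0.2338]
orientation: [-3.136, 0.182, -0.002]
force: [3.3, 2.9, -3.8]
opening: 0.0137
gripper_force: 30.0
```

```bash
python3 k.py 4
```

```text
tau6 [-0.0205 -0.0148 -0.017  -0.0178]
t 22.90 psi -96.63 Mz -0.0402 sd 0.0225 tau6 -0.0175 sd 0.0020 F [ 3.2  3.9 -2.3] pos [0.4947 0.0944 0.2339] grip 30.0
```

>>> drive_tool(
  moves=[8,-0.5,0,0,0,0,0,8,-0.5,0,0,0,0,0,8,-0.5,0,0,0,0,0],
)

```text
t: 23.2
tool_pos: [0.4932, 0.0945, 0.2339]
orientation: [-3.136, 0.182, -0.002]
force: [4.0, 3.5, -2.9]
opening: 0.014
gripper_force: 30.0
```

```bash
python3 k.py 4
```

```text
tau6 [-0.0211 -0.0156 -0.0177 -0.0187]
t 23.40 psi -96.63 Mz -0.0425 sd 0.0225 tau6 -0.0183 sd 0.0020 F [ 3.1  3.9 -2.1] pos [0.4932 0.0945 0.2338] grip 30.0
```

>>> drive_tool(
  moves=[8,0.8,0,0,0,0,0,8,0.8,0,0,0,0,0,8,0.8,0,0,0,0,0,8,0.6,0,0,0,0,0],
)

```text
t: 23.8
tool_pos: [0.4951, 0.0944, 0.2338]
orientation: [-3.136, 0.181, 0.005]
force: [-9.2, 5.2, 8.2]
opening: 0.0137
gripper_force: 30.0
```

>>> drive_tool(
  moves=[40,0,0,0,0,0,0,40,0,0,0,0,0,0,40,0,0,-15,0,0,0,60,0,0,-40,0,0,0,60,0,0,-50,0,0,0,60,0,0,-50,0,0,0,60,0,0,-50,0,0,0,60,0,0,-25,0,0,-8.2],
)

```text
t: 24.6
tool_pos: [0.496, 0.0938, 0.4707]
orientation: [-3.141, -0.043, -0.013]
force: [-0.2, -0.6, 0.1]
opening: 0.06
gripper_force: 0.0
```

```bash
python3 - <<'E'
from h import *
s=robot.read_camera("scene"); np.savez("s3.npz",**s)
m=cv2.inRange(cv2.cvtColor(s["color"],cv2.COLOR_RGB2HSV),(18,90,110),(34,255,255))
p=proj(s,[(.616,.079,.221)])[0]; y,x=np.nonzero(m[int(p[1])-12:int(p[1])+12,int(p[0])-12:int(p[0])+12])
q=np.array([x.mean()+int(p[0])-12,y.mean()+int(p[1])-12]); print(len(x),p,q,"handle top",onz(s,[q],.221)+[.002,-.0015,0])
goto(.616,.0802,.46,-15)
E
```

```text
22 [289.89490499 151.77758055] [291.77272727 146.27272727] handle top [[0.63850653 0.09210431 0.221     ]]
t 24.65 pos [0.4963 0.0938 0.4737] psi -87.61 shift now [118.8  18.6  15.1] shift after turn [ 17.8 119.1  13.7] turn [  0.43  -0.6  -72.61] F [-0.7  0.1  2.5] M [ 0.031  0.126 -0.008] open 0.0597 g 0.0 q6 1.61
```

>>> drive_tool(
  moves=[60,0,0,0,0,0,-8.1,60,0,0,0,0,0,-8.1,60,0,0,0,0,0,-8.1,60,0,0,0,0,0,-8.1,60,0,0,0,0,0,-8.1,60,0,0,0,0,0,-8.1,60,0,0,0,0,0,-8.1,60,0,0,0,0,0,-8.1],
)

```text
t: 25.45
tool_pos: [0.4957, 0.0937, 0.4645]
orientation: [2.624, 1.726, 0.0]
force: [0.9, 0.1, 0.4]
opening: 0.0599
gripper_force: 0.0
```

>>> drive_tool(
  moves=[60,0,0,0,0,0,-7.8,60,6,40,0,0,0,0,60,6,40,0,0,0,0,60,6,39,0,0,0,0,60,0,0,0,0,0,0],
)

```text
t: 25.95
tool_pos: [0.6183, 0.0776, 0.4607]
orientation: [-2.507, -1.891, 0.006]
force: [-0.5, -0.0, -1.1]
opening: 0.0599
gripper_force: 0.0
```

```bash
python3 - <<'E'
from h import *
goto(.6165,.079,.359,-14.93)
E
```

```text
t 25.95 pos [0.6183 0.0776 0.4607] psi -15.94 shift now [  1.   -1.7 101.7] shift after turn [  0.9  -2.1 101.7] turn [-0.21  0.12 -1.01] F [-0.5 -0.  -1.1] M [-0.105  0.14   0.009] open 0.0599 g 0.0 q6 0.32
```

>>> drive_tool(
  moves=[60,0,0,0,0,0,0,60,0,0,30,0,0,0,60,0,0,30,0,0,0,60,0,0,25,0,0,0,60,0,0,10,0,0,0,60,0,0,0,0,0,0,60,0,0,0,0,0,0],
)

```text
t: 26.65
tool_pos: [0.6153, 0.079, 0.3709]
orientation: [2.505, 1.894, 0.003]
force: [1.4, -0.2, -0.0]
opening: 0.0602
gripper_force: 0.0
```

```bash
python3 - <<'E'
from h import *
goto(.6165,.079,.359,-14.93)
E
```

```text
t 26.65 pos [0.6153 0.079  0.3709] psi -15.81 shift now [ 0.3  1.1 11.9] shift after turn [ 0.3  1.2 11.9] turn [ 0.13 -0.04 -0.88] F [ 1.4 -0.2 -0. ] M [-0.093  0.105  0.014] open 0.0602 g 0.0 q6 0.32
```

>>> drive_tool(
  moves=[60,0.3,0.8,10,0,0,-0.9,60,0,0,0,0,0,0,20,0,0,0,0,0,0,20,0,0,0,0,0,0,20,0,0,0,0,0,0,20,0,0,0,0,0,0,20,0,0,0,0,0,0,20,0,0,0,0,0,0],
)

```text
t: 27.45
tool_pos: [0.616, 0.079, 0.3588]
orientation: [-2.491, -1.914, 0.001]
force: [-1.6, -0.7, 1.5]
opening: 0.0249
gripper_force: 28.8
```

```bash
python3 k.py 6; python3 - <<'E'
from h import *
goto(.6165,.079,.359,-14.93)
E
```

```text
tau6 [0.0222 0.0228 0.0234 0.0241 0.0248 0.0255]
t 27.75 psi -14.92 Mz 0.0448 sd 0.0176 tau6 0.0238 sd 0.0011 F [-2.6  0.7  2.7] pos [0.616  0.079  0.3588] grip 28.8
t 27.75 pos [0.6161 0.0791 0.3588] psi -14.92 shift now [ 0.1  0.4 -0.2] shift after turn [ 0.1  0.4 -0.2] turn [-0.02 -0.    0.01] F [-2.7  1.4  3.4] M [0.188 0.944 0.033] open 0.0244 g 28.8 q6 0.31
```

>>> drive_tool(
  moves=[20,0,-0.5,-0.2,0,0,0,20,0,0,0,0,0,3,20,0,0,0,0,0,3],
)

```text
t: 28.05
tool_pos: [0.6156, 0.0791, 0.3588]
orientation: [-2.589, -1.779, 0.001]
force: [-3.5, 1.7, 1.7]
opening: 0.0245
gripper_force: 29.0
```

```bash
python3 k.py 8
```

```text
tau6 [-0.7726  1.0694  0.5539  0.2373  0.1115  0.0693  0.059   0.0597]
t 28.45 psi -20.88 Mz 0.0655 sd 0.0164 tau6 0.1734 sd 0.4857 F [-2.8  0.5  1.5] pos [0.6156 0.0791 0.3588] grip 28.9
```

>>> drive_tool(
  moves=[20,0,0,0,0,0,3,20,0,0,0,0,0,3],
)

```text
t: 28.65
tool_pos: [0.6156, 0.0791, 0.3588]
orientation: [-2.678, -1.641, 0.001]
force: [-3.6, 1.1, 1.5]
opening: 0.0249
gripper_force: 29.1
```

```bash
python3 k.py 8
```

```text
tau6 [-0.7439  1.0851  0.565   0.2481  0.1235  0.0829  0.0741  0.0759]
t 29.05 psi -26.87 Mz 0.0984 sd 0.0342 tau6 0.1888 sd 0.4821 F [-3.7  0.9  1.5] pos [0.6156 0.0792 0.3588] grip 29.0
```

>>> drive_tool(
  moves=[20,0,-0.2,0,0,0,2,20,0,0,0,0,0,2],
)

```text
t: 29.25
tool_pos: [0.6154, 0.0792, 0.3588]
orientation: [-2.734, -1.548, 0.0]
force: [-5.3, 0.7, 0.4]
opening: 0.0243
gripper_force: 29.1
```

```bash
python3 k.py 8
```

```text
tau6 [-0.435   0.7773  0.428   0.2164  0.1338  0.1074  0.1021  0.1038]
t 29.65 psi -30.89 Mz 0.1069 sd 0.0272 tau6 0.1792 sd 0.3196 F [-4.5  1.2  1. ] pos [0.6155 0.0792 0.3588] grip 29.1
```

>>> drive_tool(
  moves=[60,0,0,0,0,0,0,60,0,0,0,0,0,0,60,0,0,0,0,0,0,60,0,0,-10,0,0,0,60,0,0,-30,0,0,0,60,0,0,-35,0,0,0,60,0,0,-30,0,0,0,60,0,0,0,0,0,0],
)

```text
t: 30.45
tool_pos: [0.6163, 0.0791, 0.4713]
orientation: [2.729, 1.546, 0.015]
force: [0.9, 0.4, 1.0]
opening: 0.0599
gripper_force: 0.0
```

```bash
python3 - <<'E'
from h import *
goto(.496,.094,.3,-96.6)
E
```

```text
t 30.45 pos [0.6163 0.0791 0.4713] psi -30.93 shift now [ -50.  -112.3  170. ] shift after turn [-121.2   -0.9  171.3] turn [ 0.26 -0.58 65.67] F [0.9 0.4 1. ] M [-0.077  0.075  0.007] open 0.0599 g 0.0 q6 0.59
```

>>> drive_tool(
  moves=[60,-13,-28,0,0,0,0,60,-13,-28,0,0,0,0,60,-12,-28,0,0,0,0,60,-12,-28,0,0,0,0,60,0,0,0,0,0,8.2,60,0,0,0,0,0,8.2,60,0,0,0,0,0,8.2,60,0,0,0,0,0,8.2],
)

```text
t: 31.25
tool_pos: [0.4936, 0.0938, 0.4642]
orientation: [3.061, 0.705, 0.001]
force: [0.5, -0.1, 0.8]
opening: 0.0598
gripper_force: 0.0
```

>>> drive_tool(
  moves=[50,0,0,20,0,0,8.2,50,0,0,25,0,0,8.2,50,0,0,25,0,0,8.2,50,0,0,25,0,0,8.2,50,0,0,25,0,0,0,50,0,0,25,0,0,0,50,0,0,0,0,0,0,50,0,0,0,0,0,0],
)

```text
t: 32.05
tool_pos: [0.4937, 0.0938, 0.3193]
orientation: [3.136, -0.179, -0.001]
force: [1.0, 0.5, 0.2]
opening: 0.0502
gripper_force: 0.0
```

```bash
python3 - <<'E'
from h import *
goto(.4958,.0945,.234,-96.6)
E
```

```text
t 32.05 pos [0.4937 0.0938 0.3193] psi -96.52 shift now [ 2.1 -1.  85.3] shift after turn [ 2.  -1.  85.3] turn [0.01 0.04 0.08] F [1.  0.5 0.2] M [ 0.019  0.117 -0.014] open 0.0502 g 0.0 q6 1.77
```

>>> drive_tool(
  moves=[50,2,-1,20,0,0,0,50,0,0,25,0,0,0,50,0,0,25,0,0,0,50,0,0,10,0,0,0,50,0,0,5,0,0,0,30,0,0,0,0,0,0,30,0,0,0,0,0,0],
)

```text
t: 32.75
tool_pos: [0.4966, 0.0947, 0.2355]
orientation: [-3.136, 0.179, -0.004]
force: [-0.5, 0.8, 0.6]
opening: 0.0386
gripper_force: 0.0
```

>>> drive_tool(
  moves=[8,0,0,0,0,0,0,8,0,0,0,0,0,0,8,0,0,0,0,0,0,8,0,0,0,0,0,0,8,0,0,0,0,0,0,8,0,0,0,0,0,0],
  grip_force=30,
)

```text
t: 33.35
tool_pos: [0.4961, 0.0946, 0.2345]
orientation: [-3.136, 0.179, -0.001]
force: [-1.3, -0.7, 5.3]
opening: 0.0141
gripper_force: 30.0
```

```bash
python3 k.py 4
```

```text
tau6 [-0.1044 -0.1051 -0.1054 -0.1054]
t 33.55 psi -96.52 Mz -0.1244 sd 0.0205 tau6 -0.1051 sd 0.0004 F [-1.6 -0.2  5.8] pos [0.4961 0.0946 0.2344] grip 30.0
```

>>> drive_tool(
  moves=[8,0,0,-0.3,0,0,0,8,-0.5,0,0,0,0,0,8,-0.5,0,0,0,0,0,8,-0.5,0,0,0,0,0,8,-0.5,0,0,0,0,0],
)

```text
t: 34.05
tool_pos: [0.4946, 0.0947, 0.2345]
orientation: [-3.136, 0.179, -0.004]
force: [7.2, -0.6, -2.7]
opening: 0.0137
gripper_force: 30.0
```

```bash
python3 k.py 4
```

```text
tau6 [-0.0596 -0.055  -0.0574 -0.0584]
t 34.25 psi -96.53 Mz -0.0595 sd 0.0146 tau6 -0.0576 sd 0.0017 F [ 6.6 -1.1 -2.4] pos [0.4946 0.0947 0.2345] grip 30.0
```

>>> drive_tool(
  moves=[8,-0.5,0,0,0,0,0,8,-0.5,0,0,0,0,0,8,-0.5,0,0,0,0,0],
)

```text
t: 34.55
tool_pos: [0.4931, 0.0949, 0.2345]
orientation: [-3.136, 0.179, -0.004]
force: [7.6, -0.5, -2.9]
opening: 0.0141
gripper_force: 30.0
```

```bash
python3 k.py 4
```

```text
tau6 [-0.0364 -0.0315 -0.0338 -0.0346]
t 34.75 psi -96.52 Mz -0.0210 sd 0.0193 tau6 -0.0341 sd 0.0018 F [ 6.9 -0.9 -2.6] pos [0.4931 0.0949 0.2345] grip 30.0
```

>>> drive_tool(
  moves=[8,-1,0,0.2,0,0,0,8,-2,0,0,0,0,0,8,-2,0,0,0,0,0,8,-2,0,0,0,0,0,8,-2,0,0,0,0,0,8,-2,0,0,0,0,0,8,-2,0,0,0,0,0,8,-2,0,0,0,0,0],
)

```text
t: 35.55
tool_pos: [0.4783, 0.0966, 0.2344]
orientation: [-3.136, 0.179, -0.005]
force: [8.4, -1.1, -2.4]
opening: 0.0139
gripper_force: 30.0
```

```bash
python3 k.py 2
```

```text
tau6 [-0.011   0.0124]
t 35.65 psi -96.52 Mz -0.0196 sd 0.0177 tau6 0.0007 sd 0.0117 F [ 6.4 -0.5 -1.4] pos [0.4781 0.0967 0.2344] grip 30.0
```

>>> drive_tool(
  moves=[8,-2,0,0,0,0,0,8,-2,0,0,0,0,0,8,-2,0,0,0,0,0,8,-2,0,0,0,0,0,8,-2,0,0,0,0,0,8,-2,0,0,0,0,0,8,-2,0,0,0,0,0,8,-2,0,0,0,0,0],
)

```text
t: 36.45
tool_pos: [0.4618, 0.0986, 0.2345]
orientation: [-3.136, 0.179, -0.002]
force: [2.1, 0.6, -0.5]
opening: 0.014
gripper_force: 30.0
```

>>> drive_tool(
  moves=[8,-2,0,0,0,0,0,8,-2,0,0,0,0,0,8,-2,0,0,0,0,0,8,-2,0,0,0,0,0,8,-2,0,0,0,0,0,8,-2,0,0,0,0,0,8,-1.5,0,0,0,0,0,8,0,0,0,0,0,0],
)

```text
t: 37.25
tool_pos: [0.4482, 0.1002, 0.2344]
orientation: [-3.136, 0.179, -0.001]
force: [4.3, 2.1, 5.0]
opening: 0.0137
gripper_force: 30.0
```

```bash
python3 k.py 3
```

```text
tau6 [0.0185 0.015  0.0141]
t 37.40 psi -96.52 Mz 0.0212 sd 0.0040 tau6 0.0159 sd 0.0019 F [3.4 1.5 5.9] pos [0.4483 0.1002 0.2344] grip 30.0
```

>>> drive_tool(
  moves=[8,0,0,-0.3,0,0,0,40,0,0,0,0,0,0,40,0,0,0,0,0,0,40,0,0,0,0,0,0,40,0,0,-15,0,0,0,40,0,0,-40,0,0,0,40,0,0,-50,0,0,0,40,0,0,-50,0,0,0],
)

```text
t: 38.2
tool_pos: [0.4473, 0.0999, 0.3899]
orientation: [3.136, -0.179, -0.005]
force: [1.1, -0.8, -0.1]
opening: 0.0401
gripper_force: 0.0
```

```bash
python3 - <<'E'
from h import *
goto(.4483,.1002,.4,-96.6)
s=robot.read_camera("scene"); np.savez("s4.npz",**s)
cv2.imwrite("pics/g.png",crop(s,215,140,110,100,5))
E
```

```text
t 38.20 pos [0.4473 0.0999 0.3899] psi -96.52 shift now [  0.9  -0.4 -10.1] shift after turn [  1.   -0.4 -10.1] turn [0.05 0.18 0.08] F [ 1.1 -0.8 -0.1] M [ 0.014  0.057 -0.01 ] open 0.0401 g 0.0 q6 1.79
```

View pics/g.png

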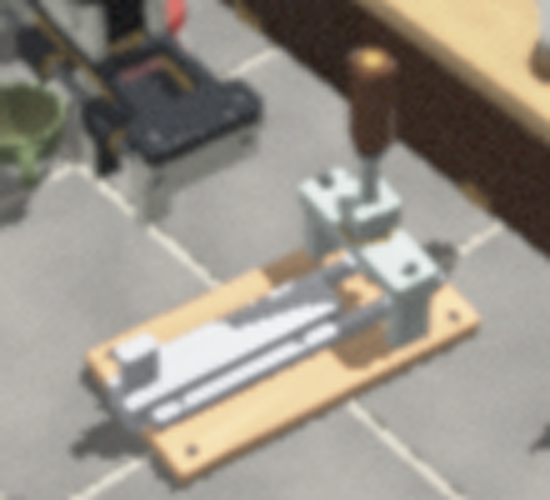

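The block lies flat between its rails with its inner end out from under the foot; its tab is at (137,350) and the bare bed shows at (355,290). The driver stands in the screw (handle at (372,110)) and the gripper is clear, so I hand in.

```bash
python3 -c "
from plant import robot
print(robot.close_job())"
```

```text
the job is handed in; nothing more can be done
None
```

The job is handed in: I estimate the foot pressed at 6–7 N (worked out from the pull force and screw torque), the driver stands in the screw, and the block is drawn about 48 mm clear, flat between its rails. A first setting was too light; I found that by pulling the block 3 mm, pushed it back, tightened the screw and drew the block out.

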